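Push the watered planters back against the console's ledge

TASK

The long trough planter and the round pot in its saucer were pulled forward on the hall console to be watered. Push them back along the top, so that the trough's whole long back side is flush against the fluted front of the raised ledge and the pot stands in line with it at its end, the saucer touching both the ledge and the trough. They are full of water: only push their sides, gently, with the fingers, never grasp, lift or tip them, and leave the plants and everything else on the console alone.

Things in the scene. Friction and masses are not known exactly. Their poses are not given: they have to be found in the camera images.
- ledge: Raised display ledge fixed along the back of the console: a solid dark wooden step 160 deep (x) x 920 long (y) x 45 high with a fluted upright front. Origin at the centre of its underside; x points away from the robot, square to the front, y along it to the left. It cannot be moved; its place and yaw (a few degrees) vary. Things over 40 tall standing on it keep 45 or more from its front edge.
- ledge_face (a point): Point at the foot of the ledge's upright front face, in the middle of its length, axes as the ledge's. The front face is the plane x = 0 of this frame (80 in front of the ledge's origin), touchable from the console top to 45 high.
- trough: Oblong grey trough planter, 100 (x) x 220 (y) x 70 high, straight sides, soil to the rim, about 0.9 kg (varies, with friction: slides under 3 to 8 N). Origin at the centre of its underside, y along its length; its +x side is the back. It starts 40 to 120 in front of the ledge, turned up to about 12 degrees from it, left or right of the pot.
- trough_back_left (a point): Bottom corner of the trough at its back (+x), left (+y) end.
- trough_back_right (a point): Bottom corner of the trough at its back (+x), right (-y) end.
- trough_plants: The three low rosette succulents fixed in the trough, spaced along its middle line, up to 40 above the rim (110 above the console) and within 27 of the middle line. Same origin and axes as the trough. Not to be touched.
- pot: Round bronze-coloured pot fast in its saucer, one piece of about 0.63 kg (varies; slides under 2 to 7 N). Saucer 110 in diameter, 18 high, upright rim; pot 76 in diameter at its foot, 95 at its rim, which is 82 above the console. Origin at the centre of the saucer's underside; its yaw means nothing. It starts 50 to 110 in front of the ledge, at least 80 beside the trough.
- cactus: The ball cactus in the pot, 54 in diameter, its top 124 above the console; same origin as the pot. Not to be touched.
- candle: Bystander: amber glass candle jar with brass lid, 54 in diameter, 68 high, on the console near the robot, about in front of the space between the planters. Origin at the centre of its underside.
- watering_can: Bystander: white watering can with thin spout and dark handle, 104 in diameter, about 120 high, on the console to the left. Origin at the centre of its underside.
- clothes_brush: Bystander: wooden clothes brush lying on its bristles, 150 x 45 x 43 high, on the console to the right. Origin at the centre of its underside.
- picture: Bystander: black framed picture, 130 wide, 160 high, standing on the ledge. Origin at the bottom centre of the frame.
- key_bowl: Bystander: white bowl, 104 in diameter, 38 high, on the ledge. Origin at the centre of its underside.
- small_pot: Bystander: small bronze pot with a succulent, 68 in diameter, about 100 high, on the ledge; it is not one of the two to be pushed. Origin at the centre of its underside.
- candlestick: Bystander: black candlestick, 68 in diameter at the foot, 112 high, on the console to the left, nearer the robot than the planters. Origin at the centre of its underside.
There are look-alikes about, which are no part of the job. Of the things that look like the trough, take the one that is farthest to the robot's left at the start. What is shaped like the pot but pink is not meant.

How it is judged:
By the outcome, as a careful person would: the job done as asked, in the order asked, and still so for the second after the job is handed in, with the robot touching nothing.
It also fails if it takes over 72 s, if anything falls off the work surface, if the arm or the gripper's body presses on something with over 40 N, if the wrist force passes 120 N, or if a joint passes its speed limit or range.

ROBOT

A 6-joint arm with a two-finger parallel gripper is mounted at the origin on the work surface. World frame = base frame: x ahead of the robot, y to its left, z up, the work surface at z = 0. Lengths are in m, angles in rad, forces in N, time in s.
With the tool pointing down it reaches from about 0.25 to 0.775 m from the base axis. Payload 4 kg.
Tool frame: the origin (TCP) lies at the very end of the fingers, on their centre line; the grasp point (between the pads) lies 19 mm behind it (robot.hold_point_z is the distance from the TCP to the grasp point, in m); z points along the fingers, y is the line along which they close (so a half turn about z gives the same grasp; the last joint's range is limited). The gripper opens to 94 mm and grips with 3 to 60 N. Pads are 16 mm wide; open, the fingers measure 119 mm over their backs; the gripper's body (75 mm by 177 mm) begins 78 mm behind the grasp point.
Start: joints at [-1.266, 0.087, 1.371, -0, 1.684, -0.103], TCP at [0.218, -0.505, 0.206] pointing down, gripper open.
Joint ranges: [-3.1, 3.1], [-0.76, 2.03], [0.27, 2.55], [-1.08, 4.22], [0.17, 2.65], [-2.57, 2.57]. Speed limits (rad/s): [2.79, 2.79, 3.14, 3.14, 3.14, 3.14].

INTERFACE

Orientations are given as [roll, pitch, yaw] about the fixed x, y, z axes, in that order (R = Rz(yaw) Ry(pitch) Rx(roll)).
In Python, from bench import robot gives the robot as it stands.
- The arm moves only by the tool carry_out, never from a script. Its argument "steps" is a list of rows, each a list of 3 entries, a list of its own where there are three numbers: the shift along the tool's x, y, z in m, then the turn about the tool's z in units of 10 degrees (1.0 is 10 degrees), then the closure, from -1 (fully open) to 1 (shut). In form: [[[tx, ty, tz], roll, jaw], ...]. A call has 1 to 10 rows; each row is the pose to reach, as a shift and turn from the pose commanded when the call began, along the tool's axes at that moment; what a row does not reach only later rows make up. A row lasts 1/8 s, in which the tool goes at most 62.5 mm and 10.7 degrees, less where a joint would pass 70% of its speed; a pose out of reach is approached as far as the arm can. A call with a gripper value outside its range is refused whole. The fingers move at their own pace and stop on an object; the grip force is fixed at half the most. Time passes only in rows, so rows that repeat a pose let the fingers close. It gives the time, the measured TCP pose, the force, the opening and the grip force at its end, in the units of the state.
- robot.get_obs(): the state, without advancing time (a new reading comes with each control period).
- robot.snapshot(name): name is "side" or "top" or "wrist"; returns a dict with "image" (400x640x3 uint8, red, green, blue), "z_map" (400x640 float32, m along the optical axis (not along the pixel's ray), 0 where there is no reading), "mtx" (3x3 intrinsics, pixels), "R" (3x3) and "t" (3): a world point X has camera coordinates R X + t. Camera axes: x right, y down, z forward; pixel columns grow to the right and rows downward; lengths in m; the calibration is good to about 2 mm. A picture is of the moment at which its call begins.
- robot.close_job(): hands the job in; it is judged then, once.
The state is a dict: "time": time; "joint_positions": joint angles; "qvel": joint speeds; "joint_torque": joint torques, N m; "tool_pos": TCP position; "ee_rot": TCP orientation; "wrist_force": force on the tool from outside, world axes, zero at the start; "wrist_torque": the same for the moment, N m; "width": finger opening in m; "finger_force": force on a finger pad.
Only numpy, scipy, OpenCV 4.12 (cv2) and the standard library are available. Lean on these libraries where they do the work, as an engineer would, in place of code of your own. Each camera call takes 0.05 s, during which the arm holds its last target. There are 200 camera calls.

## Working session

There is one attempt and no reset: what is moved stays moved. The work goes in short steps, Python scripts to look and compute and a tool call to move; the robot and the scene stay as the last step left them, time stands still between calls to the robot, and variables do not carry over. Pictures are saved under pics/ and viewed, at most 10 in all, crops included, and the job is handed in when it is done.

Besides the shell and the picture viewer there is one more tool, called after "Request:" by a JSON object that holds its "op" and its "data", one argument or row to a line. carry_out: Moves the arm, as the interface text tells. Its arguments: {"type":"object","properties":{"steps":{"type":"array","items":{"type":"array"}}},"required":["steps"]}

```bash
mkdir -p pics; ls; cat > h.py <<'E'
import numpy as np, cv2
from bench import robot
def snap(n,save=None):
    s=robot.snapshot(n)
    if save: cv2.imwrite('pics/'+save,s['image'][:,:,::-1])
    return s
def cloud(s):
    z=s['z_map'].astype(float); v,u=np.mgrid[0:400,0:640]
    K=s['mtx']; c=np.stack([(u-K[0,2])/K[0,0]*z,(v-K[1,2])/K[1,1]*z,z],-1)
    return (c-s['t'])@s['R']   # world
E
python3 - <<'E'
from h import *
for n in('top','side'):
    s=snap(n,n+'0.png'); np.savez(n+'0.npz',**s)
    print(n,s['mtx'][0,0],-s['R'].T@s['t'],s['R'][2])
o=robot.get_obs();print(o['tool_pos'],o['ee_rot'],o['time'])
E
```

```text
pics
top 438.7698810948189 [0.42531212 0.0347254  1.27077037] [ 0.08770373 -0.00521645 -0.99613295]
side 411.1405981748523 [ 0.2592898  -1.19848196  0.79890702] [ 0.20056827  0.8339741  -0.51406184]
[ 0.21796015 -0.50443036  0.20440973] [-3.13959768e+00 -1.98921586e-04  4.07777377e-01] 0.1
```

View pics/top0.png

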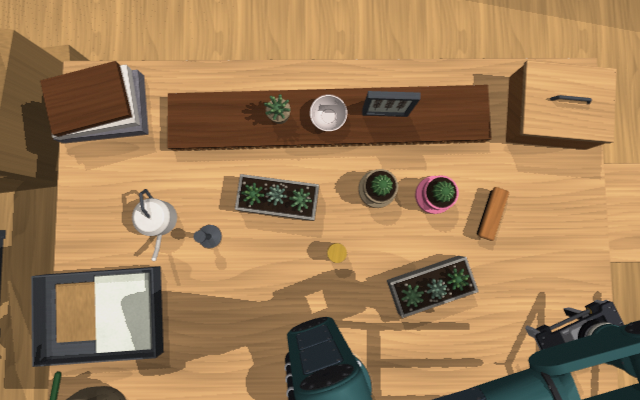

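View pics/side0.png

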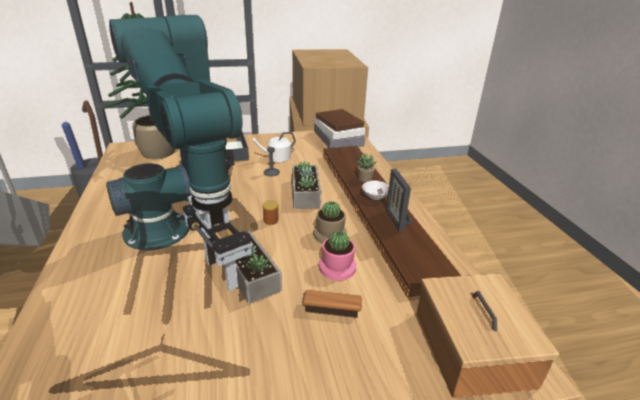

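The top view shows two grey troughs, at (278,197) and (433,287). The one at (278,197) is farther to the robot's left, so I take that one. There are three pot-like things: bronze in a saucer at (379,187), pink at (437,194), and the small bronze pot on the ledge at (278,108). The pot to push is the one at (379,187). I'll confirm both in a crop and measure them.

```bash
cat >> h.py <<'E'
def ray(s,uv,z):
    uv=np.atleast_2d(np.asarray(uv,float)); K=s['mtx']
    d=np.c_[(uv[:,0]-K[0,2])/K[0,0],(uv[:,1]-K[1,2])/K[1,1],np.ones(len(uv))]@s['R']
    c=-s['R'].T@s['t']; return c+d*((z-c[2])/d[:,2])[:,None]
def rectfit(P):
    (c,wh,a)=cv2.minAreaRect((P[:,:2]*1000).astype(np.float32)); return np.round(c,1),np.round(wh,1),round(a,2)
def measure(s,tc,pc,verbose=True):
    """tc, pc: approx trough / pot centres (world xy)"""
    C=cloud(s); ok=s['z_map']>0; X,Y,Z=C[...,0],C[...,1],C[...,2]
    m=ok&(np.hypot(X-tc[0],Y-tc[1])<.15)&(Z>.06)&(Z<.079)
    m=cv2.morphologyEx(m.astype(np.uint8),cv2.MORPH_OPEN,np.ones((2,2)))
    n,l,st,_=cv2.connectedComponentsWithStats(m); b=l==1+np.argmax(st[1:,4])
    r={'trough':rectfit(C[b]),'troughz':np.median(Z[b])}
    m=ok&(np.hypot(X-pc[0],Y-pc[1])<.075)&(Z>.074)&(Z<.09)
    p=C[m][:,:2]; (c,rad)=cv2.minEnclosingCircle((p*1000).astype(np.float32)); r['pot_rim']=np.round(c,1),round(rad,1)
    m=ok&(np.hypot(X-pc[0],Y-pc[1])<.075)&(Z>.010)&(Z<.024)
    p=C[m][:,:2]; (c,rad)=cv2.minEnclosingCircle((p*1000).astype(np.float32)); r['saucer']=np.round(c,1),round(rad,1)
    m=ok&(Z>.035)&(Z<.05)&(X>.6)&(Y>-.5)&(Y<.6)
    n,l,st,_=cv2.connectedComponentsWithStats(m.astype(np.uint8)); b=l==1+np.argmax(st[1:,4])
    r['ledge']=rectfit(C[b]);
    # front edge: lowest-x ledge point per y bin
    P=C[b]; bins=np.round(P[:,1]/.01).astype(int); e=np.array([P[bins==k][np.argmin(P[bins==k][:,0])] for k in np.unique(bins)])[3:-3]
    f=np.polyfit(e[:,1],e[:,0],1); res=e[:,0]-np.polyval(f,e[:,1]); f=np.polyfit(e[abs(res)<.004,1],e[abs(res)<.004,0],1)
    r['front x=a*y+b']=np.round(f,4); r['res']=np.round(np.std(res),4)
    return r
E
python3 - <<'E'
from h import *
s=dict(np.load('top0.npz'))
T=ray(s,[278,197],.07)[0];P=ray(s,[379,187],.08)[0]
print(T,P)
for k,v in measure(s,T,P).items(): print(k,v)
for n,uv,z in [('candle',(337,253),.07),('candlestick',(208,236),.0),('can',(152,217),.08),('pink',(437,194),.08),('brush',(493,214),.04),('trough2',(433,287),.07),('ledgeR',(490,140),.045),('ledgeL',(168,149),.045)]: print(n,ray(s,uv,z)[0].round(3))
im=cv2.resize(s['image'][80:270,200:470,::-1],None,fx=2.9,fy=2.9,interpolation=cv2.INTER_CUBIC);cv2.imwrite('pics/crop0.png',im)
E
```

```text
[0.5302897  0.14962063 0.07      ] [ 0.55454727 -0.12704638  0.08      ]
trough (array([527.1, 137.6]), array([254.2, 138.7]), 73.92)
troughz 0.0672495441562437
pot_rim (array([ 557.6, -131.9]), 47.5)
saucer (array([ 557.3, -131.4]), 55.0)
ledge (array([763.9,   6.5]), array([163. , 919.8]), 1.11)
front x=a*y+b [-0.02    0.6834]
res 0.0004
candle [ 0.376 -0.011  0.07 ]
candlestick [0.425 0.358 0.   ]
can [0.478 0.49  0.08 ]
pink [ 0.534 -0.285  0.08 ]
brush [ 0.48  -0.452  0.04 ]
trough2 [ 0.283 -0.269  0.07 ]
ledgeR [ 0.69  -0.45   0.045]
ledgeL [0.671 0.463 0.045]
```

View pics/crop0.png

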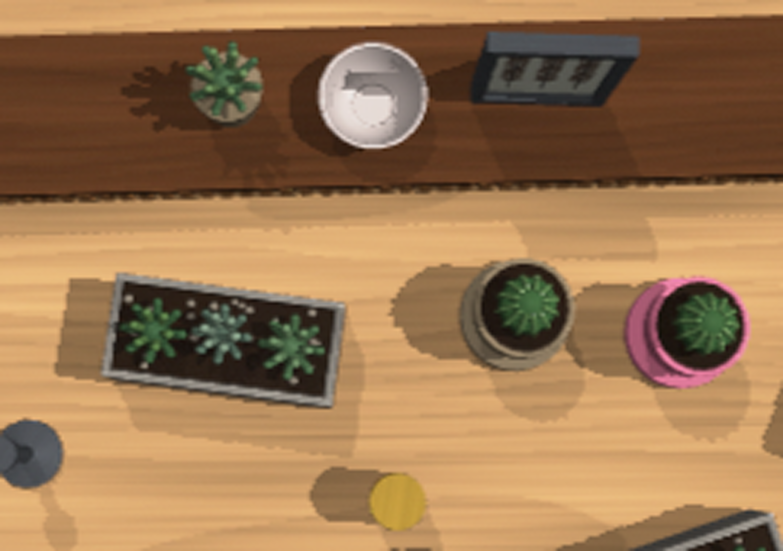

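The crop confirms the grey trough, with corners near (118,273), (345,303), (332,406) and (104,375). The bronze pot in its saucer is at (520,310), next to the pink look-alike at (690,330). Next I'll get the trough pose from its rim corners and the first move.

```bash
cat >> h.py <<'E'
def shift(x,y,z,yaw,o=None):
    o=o or robot.get_obs(); p=np.array(o['tool_pos']); y0=o['ee_rot'][2]
    d=np.array([x,y,z])-p; c,s_=np.cos(y0),np.sin(y0)
    return np.round([c*d[0]+s_*d[1], s_*d[0]-c*d[1], -d[2]],4), round(np.degrees((y0-yaw+np.pi)%(2*np.pi)-np.pi)/10,3)
E
python3 - <<'E'
from h import *
s=dict(np.load('top0.npz'))
g=ray(s,np.array([[118,273],[345,303],[332,406],[104,375]])/2.9+[200,80],.07)
print(g.round(3)); c=g.mean(0); d=g[0]-g[1]; print('c',c,'yaw',np.degrees(np.arctan2(-d[0],d[1])),[np.linalg.norm(g[i]-g[i-1]).round(3) for i in range(4)])
print(shift(.41,c[1],.2,.02),robot.get_obs()['joint_positions'])
E
```

```text
[[0.594 0.252 0.07 ]
 [0.564 0.037 0.07 ]
 [0.466 0.05  0.07 ]
 [0.497 0.265 0.07 ]]
c [0.53053232 0.15104046 0.07      ] yaw -8.042229473642745 [np.float64(0.098), np.float64(0.218), np.float64(0.098), np.float64(0.217)]
(array([ 0.4362, -0.5256,  0.0044]), np.float64(2.222)) [-1.26611422e+00  8.79010386e-02  1.37210428e+00 -7.49023655e-06
  1.68359219e+00 -1.03096308e-01]
```

Request:
{"op": "carry_out", "data": {
  "steps": [
    [[0.05, -0.05, 0], 0.3, -1],
    [[0.1, -0.1, 0], 0.6, -1],
    [[0.14, -0.15, 0], 0.9, -1],
    [[0.18, -0.2, 0], 1.2, -1],
    [[0.22, -0.25, 0], 1.5, -1],
    [[0.27, -0.3, 0], 1.8, -1],
    [[0.31, -0.35, 0], 2.0, -1],
    [[0.36, -0.4, 0], 2.2, -1],
    [[0.4, -0.45, 0], 2.22, -1],
    [[0.43, -0.5, 0], 2.22, -1]
  ]
}}

```text
time: 1.35
tool_pos: [0.4075, 0.0918, 0.2051]
ee_rot: [3.141, -0.0, 0.02]
wrist_force: [1.0, -0.8, -0.1]
width: 0.0941
finger_force: 0.0
```

```bash
python3 - <<'E'
from h import *
o=robot.get_obs();print(o['tool_pos'],o['ee_rot'],o['time'],o['joint_positions'],o['wrist_force'],o['width'])
print(shift(.43,.151,.035,.02))
E
```

```text
[0.40754077 0.0918236  0.20510095] [ 3.14114775e+00 -3.05774674e-05  2.04059371e-02] 1.35 [ 8.60852671e-02 -2.12420331e-01  1.65461852e+00 -4.49665649e-04
  1.69939314e+00  1.63641800e+00] [ 1.02821456 -0.7591795  -0.08904861] 0.09409676687632984
(array([ 0.0237, -0.0587,  0.1701]), np.float64(0.002))
```

Request:
{"op": "carry_out", "data": {
  "steps": [
    [[0.01, -0.02, 0.04], 0, -1],
    [[0.012, -0.026, 0.08], 0, -1],
    [[0.012, -0.026, 0.12], 0, -1],
    [[0.012, -0.026, 0.15], 0, -1],
    [[0.012, -0.026, 0.17], 0, -1],
    [[0.012, -0.026, 0.17], 0, -1],
    [[0.012, -0.026, 0.17], 0, -1],
    [[0.016, -0.026, 0.17], 0, -1],
    [[0.02, -0.026, 0.17], 0, -1],
    [[0.024, -0.026, 0.17], 0, -1]
  ]
}}

```text
time: 2.6
tool_pos: [0.4317, 0.1163, 0.036]
ee_rot: [-3.142, -0.001, 0.02]
wrist_force: [-0.1, -0.5, 0.4]
width: 0.094
finger_force: 0.0
```

Request:
{"op": "carry_out", "data": {
  "steps": [
    [[0, -0.012, 0], 0, -1],
    [[0, -0.024, 0], 0, -1],
    [[0.004, -0.034, 0], 0, -1],
    [[0.01, -0.035, 0], 0, -1],
    [[0.016, -0.035, 0], 0, -1],
    [[0.022, -0.035, 0], 0, -1],
    [[0.026, -0.035, 0], 0, -1],
    [[0.03, -0.035, 0], 0, -1],
    [[0.034, -0.035, 0], 0, -1],
    [[0.038, -0.035, 0], 0, -1]
  ]
}}

```text
time: 3.85
tool_pos: [0.4638, 0.1509, 0.0352]
ee_rot: [3.139, 0.011, 0.019]
wrist_force: [-12.1, -3.7, 9.5]
width: 0.0939
finger_force: 5.9
```

Request:
{"op": "carry_out", "data": {
  "steps": [
    [[0.004, 0, 0], 0, -1],
    [[0.008, 0, 0], 0, -1],
    [[0.012, 0, 0], 0, -1],
    [[0.016, 0, 0], 0, -1],
    [[0.02, 0, 0], 0, -1],
    [[0.024, 0, 0], 0, -1],
    [[0.028, 0, 0], 0, -1],
    [[0.032, 0, 0], 0, -1],
    [[0.036, 0, 0], 0, -1],
    [[0.04, 0, 0], 0, -1]
  ]
}}

```text
time: 5.1
tool_pos: [0.5035, 0.152, 0.035]
ee_rot: [3.14, 0.011, 0.02]
wrist_force: [-13.1, -1.7, 7.1]
width: 0.094
finger_force: 6.1
```

```bash
python3 - <<'E'
from h import *
s=snap('top','top1.png'); im=cv2.resize(s['image'][80:270,200:470,::-1],None,fx=2.9,fy=2.9,interpolation=cv2.INTER_CUBIC);cv2.imwrite('pics/crop1.png',im)
o=robot.get_obs();print(o['tool_pos'],o['wrist_force'],o['time'])
E
```

```text
[0.50440435 0.15206584 0.03500203] [-9.46625205 -1.57735068  6.50407743] 5.15
```

View pics/crop1.png

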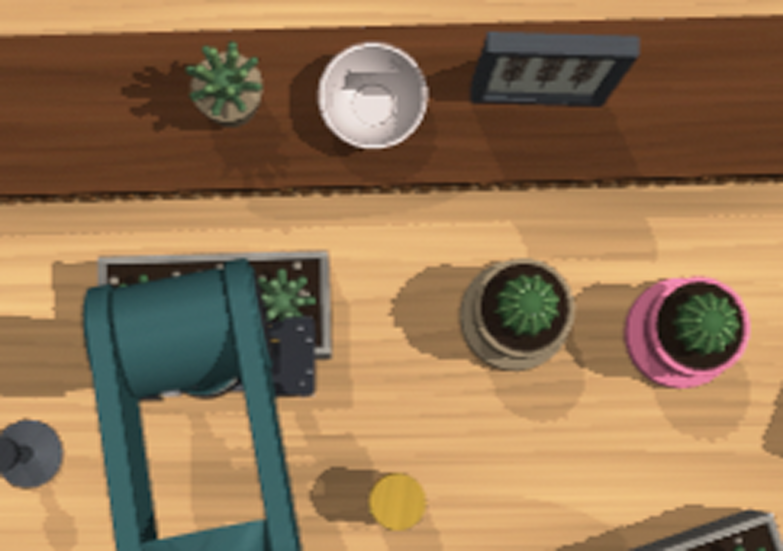

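The trough's back edge, (100,258) to (328,252), is now parallel to the ledge front, and the plants are clear. I'll keep pushing.

Request:
{"op": "carry_out", "data": {
  "steps": [
    [[0.004, 0, 0], 0, -1],
    [[0.008, 0, 0], 0, -1],
    [[0.012, 0, 0], 0, -1],
    [[0.017, 0, 0], 0, -1],
    [[0.022, 0, 0], 0, -1],
    [[0.027, 0, 0], 0, -1],
    [[0.032, 0, 0], 0, -1],
    [[0.037, 0, 0], 0, -1],
    [[0.042, 0, 0], 0, -1],
    [[0.047, 0, 0], 0, -1]
  ]
}}

```text
time: 6.4
tool_pos: [0.5507, 0.1537, 0.035]
ee_rot: [3.141, 0.011, 0.021]
wrist_force: [-12.1, -0.7, 7.1]
width: 0.0938
finger_force: 5.8
```

Request:
{"op": "carry_out", "data": {
  "steps": [
    [[0.002, 0, 0], 0, -1],
    [[0.004, 0, 0], 0, -1],
    [[0.006, 0, 0], 0, -1],
    [[0.008, 0, 0], 0, -1],
    [[0.01, 0, 0], 0, -1],
    [[0.012, 0, 0], 0, -1],
    [[0.013, 0, 0], 0, -1],
    [[0.014, 0, 0], 0, -1],
    [[0.015, 0, 0], 0, -1],
    [[0.015, 0, 0], 0, -1]
  ]
}}

```text
time: 7.65
tool_pos: [0.5658, 0.154, 0.035]
ee_rot: [3.141, 0.01, 0.021]
wrist_force: [-10.5, -0.3, 6.0]
width: 0.0942
finger_force: 5.4
```

Request:
{"op": "carry_out", "data": {
  "steps": [
    [[0.001, 0, 0], 0, -1],
    [[0.002, 0, 0], 0, -1],
    [[0.003, 0, 0], 0, -1],
    [[0.004, 0, 0], 0, -1],
    [[0.005, 0, 0], 0, -1],
    [[0.005, 0, 0], 0, -1]
  ]
}}

```text
time: 8.4
tool_pos: [0.57, 0.1541, 0.035]
ee_rot: [3.141, 0.012, 0.021]
wrist_force: [-12.9, -0.4, 7.3]
width: 0.0937
finger_force: 6.5
```

Request:
{"op": "carry_out", "data": {
  "steps": [
    [[0.001, 0, 0], 0, -1],
    [[0.002, 0, 0], 0, -1],
    [[0.002, 0, 0], 0, -1]
  ]
}}

```text
time: 8.78
tool_pos: [0.5699, 0.1541, 0.035]
ee_rot: [3.141, 0.017, 0.021]
wrist_force: [-17.9, -1.2, 10.8]
width: 0.0936
finger_force: 9.2
```

The trough has reached the ledge: the force is rising and the position has stopped. I'll press slightly more to square it up, then back off and look.

Request:
{"op": "carry_out", "data": {
  "steps": [
    [[0.001, 0, 0], 0, -1],
    [[0.002, 0, 0], 0, -1],
    [[0.002, 0, 0], 0, -1],
    [[0.0, 0, 0], 0, -1],
    [[-0.01, 0, 0], 0, -1],
    [[-0.03, 0, 0], 0, -1],
    [[-0.06, 0, -0.02], 0, -1],
    [[-0.09, 0, -0.07], 0, -1],
    [[-0.11, 0.04, -0.12], 0, -1],
    [[-0.12, 0.08, -0.16], 0, -1]
  ]
}}

```text
time: 10.02
tool_pos: [0.4584, 0.0714, 0.1973]
ee_rot: [3.141, -0.002, 0.023]
wrist_force: [1.1, -0.5, 0.7]
width: 0.0939
finger_force: 0.0
```

Request:
{"op": "carry_out", "data": {
  "steps": [
    [[0, 0.05, 0], 0, -1],
    [[0, 0.1, 0], 0, -1],
    [[0, 0.15, 0], 0, -0.5],
    [[0, 0.2, 0], 0, 0],
    [[0, 0.24, 0], 0, 0.5],
    [[0, 0.26, 0], 0, 0.7],
    [[0, 0.26, 0], 0, 0.7],
    [[0, 0.26, 0], 0, 0.7]
  ]
}}

```text
time: 11.02
tool_pos: [0.4643, -0.187, 0.1955]
ee_rot: [-3.141, -0.0, 0.022]
wrist_force: [0.3, 0.5, 0.3]
width: 0.0373
finger_force: 0.0
```

```bash
python3 - <<'E'
from h import *
s=snap('top','top2.png'); im=cv2.resize(s['image'][80:270,200:470,::-1],None,fx=2.9,fy=2.9,interpolation=cv2.INTER_CUBIC);cv2.imwrite('pics/crop2.png',im)
o=robot.get_obs();print(o['tool_pos'],o['ee_rot'],o['wrist_force'],o['time'],o['width'])
C=cloud(s);X,Y,Z=C[...,0],C[...,1],C[...,2]
for k,v in measure(s,(.63,.15),(.557,-.131)).items(): print(k,v)
E
```

```text
[ 0.46436739 -0.18678442  0.19558941] [-3.14118043e+00 -3.17782484e-04  2.21428441e-02] [-0.94300673  0.08447784 -0.7124818 ] 11.075 0.03376469384741907
trough (array([549.1, 161.2]), array([264.8, 234.8]), 4.04)
troughz 0.0671402086089983
pot_rim (array([ 557.6, -131.9]), 47.6)
saucer (array([ 557.6, -131.1]), 54.6)
ledge (array([763.6,   6.9]), array([162.3, 920.6]), 1.18)
front x=a*y+b [-0.0182  0.6844]
res 0.0026
```

View pics/crop2.png

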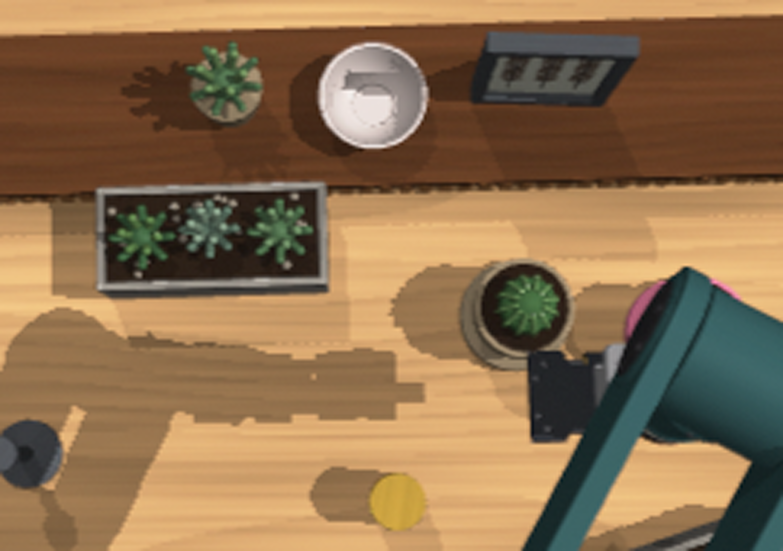

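The trough is flush and square, its back rim running (98,189) to (326,183) along the ledge edge. Next I'll compute the pot target.

```bash
python3 - <<'E'
from h import *
s=dict(np.load('top0.npz'))
g=ray(s,np.array([[98,189],[326,183],[328,289],[97,291]])/2.9+[200,80],.07);print(g.round(4))
th=.0195; n=np.array([np.cos(th),np.sin(th)]); t=np.array([-np.sin(th),np.cos(th)])
F=np.array([.6834,0]); R=(g[1:3,:2]).mean(0); tr=(R-F)@t; 
T=F+n*-.055+t*(tr-.055); P=np.array([.5575,-.1315]); d=T-P; a=np.arctan2(d[1],d[0])
print('right end t',tr,'target',T,'d',d,np.linalg.norm(d),np.degrees(a)); u=d/np.linalg.norm(d)
st=P-u*(.055+.008+.025); print('start tcp',st, shift(*st,.2,a)); c=P-u*.063; e=T-u*.063; print('contact',c,'end',e)
E
```

```text
[[0.6756 0.2722 0.07  ]
 [0.6797 0.0541 0.07  ]
 [0.5775 0.0529 0.07  ]
 [0.5773 0.2722 0.07  ]]
right end t 0.05458374622383199 target [ 0.62841857 -0.00148861] d [0.07091857 0.13001139] 0.14809593643587762 61.38843054279701
start tcp [ 0.51535952 -0.20875399] (array([ 0.0505,  0.0231, -0.0044]), np.float64(-6.012))
contact [ 0.52733124 -0.18680684] end [ 0.59824982 -0.05679544]
```

Request:
{"op": "carry_out", "data": {
  "steps": [
    [[0.015, 0.002, 0], -1, 0.7],
    [[0.03, 0.004, 0], -2, 0.7],
    [[0.045, 0.006, 0], -3, 0.7],
    [[0.058, 0.008, 0], -4, 0.7],
    [[0.059, 0.008, 0], -5, 0.7],
    [[0.059, 0.008, 0], -6, 0.7],
    [[0.059, 0.008, 0], -6, 0.7],
    [[0.059, 0.008, 0], -6, 0.7]
  ]
}}

```text
time: 12.08
tool_pos: [0.5234, -0.1941, 0.1956]
ee_rot: [3.141, -0.0, 1.066]
wrist_force: [0.2, 0.4, 0.2]
width: 0.0141
finger_force: 0.0
```

```bash
python3 - <<'E'
from h import *
o=robot.get_obs();print(o['tool_pos'],o['ee_rot'],o['width'],o['time'])
print(shift(.5235,-.1938,.015,np.radians(61.4)))
s=dict(np.load('top0.npz'));C=cloud(s);X,Y,Z=C[...,0],C[...,1],C[...,2]
for lo,hi in((.074,.09),(.01,.024)):
    m=(s['z_map']>0)&(np.hypot(X-.53,Y+.28)<.078)&(Z>lo)&(Z<hi); print('pink',cv2.minEnclosingCircle((C[m][:,:2]*1000).astype(np.float32)))
m=(s['z_map']>0)&(np.hypot(X-.5575,Y+.1315)<.035)
print('cactus top z',np.sort(Z[m])[-5:], [ (h,cv2.minEnclosingCircle((C[m&(Z>h)][:,:2]*1000).astype(np.float32))) for h in(.1,.112)])
E
```

```text
[ 0.52341683 -0.19412161  0.19562121] [ 3.14133646e+00 -4.97227470e-05  1.06633036e+00] 0.014132063286675165 12.075
(array([ 3.000e-04, -1.000e-04,  1.806e-01]), np.float64(-0.03))
pink ((538.2881469726562, -296.0088806152344), 47.741519927978516)
pink ((530.8822021484375, -273.74420166015625), 65.15001678466797)
cactus top z [0.12748855 0.12781125 0.12806148 0.12809554 0.12845769] [(0.1, ((556.4373779296875, -131.05215454101562), 28.445688247680664)), (0.112, ((557.6895751953125, -131.49090576171875), 26.923677444458008))]
```

Before descending, I'll check the cactus profile against the gripper body's extents, because that clearance is small.

```bash
python3 - <<'E'
from h import *
c=np.array([.5575,-.1315])
for f in('top0.npz','side0.npz'):
    s=dict(np.load(f));C=cloud(s);r=np.hypot(C[...,0]-c[0],C[...,1]-c[1]);Z=C[...,2];ok=(s['z_map']>0)&(r<.07)
    print(f,'table',np.median(Z[(s['z_map']>0)&(abs(Z)<.01)]).round(4))
    for h in np.arange(.084,.132,.004):
        q=r[ok&(abs(Z-h)<.002)&(r<.04)]; 
        if len(q)>2: print('%.3f n%d p50 %.1f p90 %.1f max %.1f'%(h,len(q),*np.percentile(q,[50,90,100])*1000))
s=snap('side','side3.png');C=cloud(s);o=robot.get_obs();p=o['tool_pos'];y=o['ee_rot'][2]
D=C-np.array(p); tx=np.cos(y)*D[...,0]+np.sin(y)*D[...,1]; ty=np.sin(y)*D[...,0]-np.cos(y)*D[...,1]; h=D[...,2]
ok=(s['z_map']>0)&(abs(tx)<.15)&(abs(ty)<.12)
for a in np.arange(-.005,.17,.01):
    m=ok&(abs(h-a)<.005)
    if m.sum()>3: print('h%.3f n%d x %.1f..%.1f y %.1f..%.1f'%(a,m.sum(),*np.percentile(tx[m],[2,98])*1000,*np.percentile(ty[m],[2,98])*1000))
im=cv2.resize(s['image'][100:300,220:420,::-1],None,fx=2.9,fy=2.9,interpolation=cv2.INTER_CUBIC);cv2.imwrite('pics/crop3.png',im)
E
```

```text
top0.npz table 0.0004
0.084 n194 p50 34.6 p90 39.1 max 40.0
0.088 n42 p50 36.0 p90 39.3 max 39.9
0.100 n7 p50 28.1 p90 28.9 max 29.0
0.104 n14 p50 26.1 p90 27.1 max 28.3
0.108 n17 p50 25.4 p90 27.9 max 28.4
0.112 n38 p50 23.1 p90 26.2 max 28.1
0.116 n81 p50 22.2 p90 26.1 max 27.1
0.120 n79 p50 17.2 p90 22.0 max 26.4
0.124 n78 p50 11.9 p90 16.9 max 20.2
0.128 n17 p50 11.0 p90 14.8 max 18.9
side0.npz table -0.0003
0.084 n80 p50 31.1 p90 38.2 max 39.8
0.088 n12 p50 23.5 p90 27.4 max 34.6
0.092 n15 p50 25.9 p90 28.5 max 29.8
0.096 n10 p50 25.1 p90 28.5 max 29.3
0.100 n24 p50 27.5 p90 29.4 max 33.1
0.104 n21 p50 26.2 p90 28.5 max 30.6
0.108 n23 p50 25.5 p90 27.6 max 30.5
0.112 n26 p50 25.0 p90 28.2 max 29.4
0.116 n38 p50 21.4 p90 26.2 max 29.9
0.120 n39 p50 15.0 p90 20.6 max 23.1
0.124 n26 p50 11.8 p90 14.8 max 15.7
h0.005 n23 x -11.7..1.3 y -15.0..14.8
h0.015 n25 x -11.9..2.3 y -16.2..19.7
h0.025 n31 x -12.7..1.8 y -16.8..19.2
h0.035 n34 x -11.5..10.2 y -16.4..20.0
h0.045 n34 x -12.8..10.3 y -17.5..19.9
h0.055 n39 x -12.6..6.3 y -17.6..19.8
h0.065 n38 x -10.6..4.5 y -17.8..19.8
h0.075 n36 x -12.6..10.9 y -18.4..20.0
h0.085 n29 x -11.5..8.0 y -18.6..19.0
h0.095 n20 x -32.8..27.9 y -73.3..80.5
h0.105 n121 x -35.1..24.0 y -77.1..80.7
h0.115 n194 x -35.5..-6.4 y -75.5..79.6
h0.125 n133 x -35.9..16.9 y -81.8..86.5
h0.135 n431 x -34.3..29.3 y -84.7..88.3
h0.145 n214 x -31.8..27.6 y -81.1..86.1
h0.155 n86 x -22.4..20.3 y -40.4..16.9
h0.165 n80 x -21.8..17.7 y -40.3..17.1
```

View pics/crop3.png

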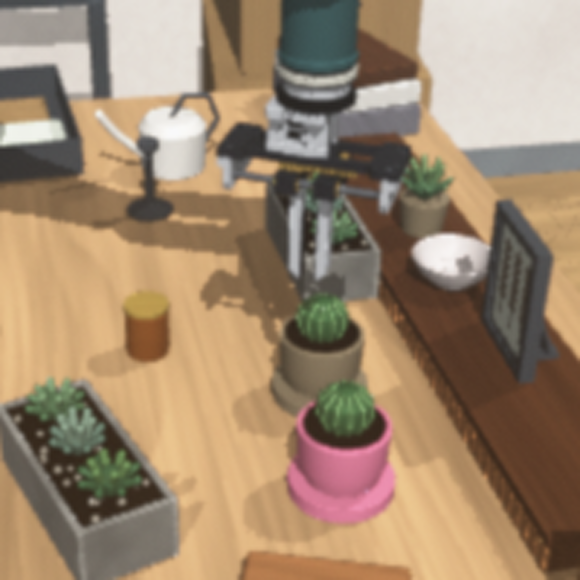

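Measured finger half-width is about 11 mm, which agrees with the trough contact (10.4 mm). So the body stays about 28 mm from the pot axis, and at z ≥ 0.112 the cactus radius is about 24 mm. That is clear, so I descend.

Request:
{"op": "carry_out", "data": {
  "steps": [
    [[0, 0, 0.03], 0, 0.7],
    [[0, 0, 0.06], 0, 0.7],
    [[0, 0, 0.09], 0, 0.7],
    [[0, 0, 0.115], 0, 0.7],
    [[0, 0, 0.135], 0, 0.7],
    [[0, 0, 0.155], 0, 0.7],
    [[0, 0, 0.17], 0, 0.7],
    [[0, 0, 0.178], 0, 0.7],
    [[0, 0, 0.18], 0, 0.7],
    [[0, 0, 0.18], 0, 0.7]
  ]
}}

```text
time: 13.38
tool_pos: [0.5237, -0.1952, 0.016]
ee_rot: [3.14, 0.0, 1.067]
wrist_force: [0.6, 0.2, -0.2]
width: 0.0144
finger_force: 0.0
```

Request:
{"op": "carry_out", "data": {
  "steps": [
    [[0.002, 0, 0], 0, 0.7],
    [[0.004, 0, 0], 0, 0.7],
    [[0.006, 0, 0], 0, 0.7],
    [[0.008, 0, 0], 0, 0.7],
    [[0.01, 0, 0], 0, 0.7],
    [[0.012, 0, 0], 0, 0.7],
    [[0.014, 0, 0], 0, 0.7],
    [[0.016, 0, 0], 0, 0.7]
  ]
}}

```text
time: 14.38
tool_pos: [0.5302, -0.1825, 0.0155]
ee_rot: [-3.141, 0.004, 1.067]
wrist_force: [-2.6, -4.7, 1.0]
width: 0.0143
finger_force: 2.6
```

Request:
{"op": "carry_out", "data": {
  "steps": [
    [[0.004, 0, 0], 0, 0.7],
    [[0.008, 0, 0], 0, 0.7],
    [[0.012, 0, 0], 0, 0.7],
    [[0.016, 0, 0], 0, 0.7],
    [[0.02, 0, 0], 0, 0.7],
    [[0.024, 0, 0], 0, 0.7],
    [[0.028, 0, 0], 0, 0.7],
    [[0.032, 0, 0], 0, 0.7],
    [[0.036, 0, 0], 0, 0.7],
    [[0.04, 0, 0], 0, 0.7]
  ]
}}

```text
time: 15.62
tool_pos: [0.5494, -0.1476, 0.0155]
ee_rot: [-3.141, 0.004, 1.067]
wrist_force: [-2.7, -4.2, 1.1]
width: 0.0143
finger_force: 2.6
```

```bash
cat >> h.py <<'E'
def potnow(save=None):
    s=snap('top',save); C=cloud(s); o=robot.get_obs(); y=o['ee_rot'][2]; p=np.array(o['tool_pos'])
    guess=p[:2]+.0655*np.array([np.cos(y),np.sin(y)])
    r=[]
    for ch in(0,):
        Z=C[...,2]; m=(s['z_map']>0)&(np.hypot(C[...,0]-guess[0],C[...,1]-guess[1])<.065)&(Z>.076)&(Z<.088)
        q=(C[m][:,:2]*1000).astype(np.float32); r.append(cv2.minEnclosingCircle(q))
        m2=(s['z_map']>0)&(np.hypot(C[...,0]-guess[0],C[...,1]-guess[1])<.06)&(Z>.105)&(s['image'][...,1]>1.15*s['image'][...,0])
        r.append(cv2.minEnclosingCircle((C[m2][:,:2]*1000).astype(np.float32)))
    print('tcp',p.round(4),'yaw',round(y,4),'F',np.round(o['wrist_force'],1),'t',o['time'],'guess',guess.round(4)); print('rim',r[0],'cactus',r[1])
    return s
E
python3 - <<'E'
from h import *
s=potnow('top4.png')
im=cv2.resize(s['image'][80:270,200:470,::-1],None,fx=2.9,fy=2.9,interpolation=cv2.INTER_CUBIC);cv2.imwrite('pics/crop4.png',im)
E
```

```text
tcp [ 0.5498 -0.147   0.0155] yaw 1.0674 F [-1.8 -4.8  0.5] t 15.675 guess [ 0.5814 -0.0896]
rim ((579.8308715820312, -92.87907409667969), 47.30601119995117) cactus ((561.87451171875, -105.5401611328125), 48.2822265625)
```

View pics/crop4.png

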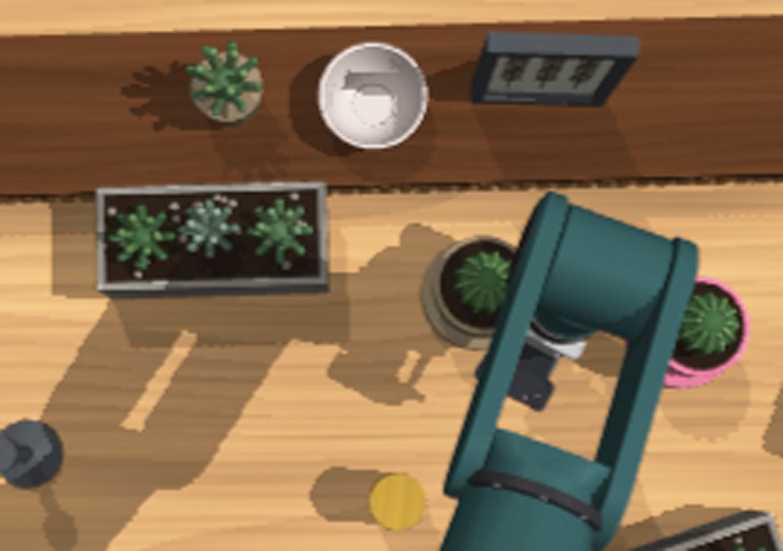

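The pot tracks the planned line: rim at (480,285), centre about (0.580,−0.092), and nothing else disturbed. I'll continue.

Request:
{"op": "carry_out", "data": {
  "steps": [
    [[0.004, 0, 0], 0, 0.7],
    [[0.008, 0, 0], 0, 0.7],
    [[0.012, 0, 0], 0, 0.7],
    [[0.016, 0, 0], 0, 0.7],
    [[0.02, 0, 0], 0, 0.7],
    [[0.024, 0, 0], 0, 0.7],
    [[0.028, 0, 0], 0, 0.7],
    [[0.032, 0, 0], 0, 0.7],
    [[0.036, 0, 0], 0, 0.7],
    [[0.04, 0, 0], 0, 0.7]
  ]
}}

```text
time: 16.92
tool_pos: [0.5688, -0.1123, 0.0155]
ee_rot: [-3.141, 0.003, 1.067]
wrist_force: [-2.3, -5.0, 1.2]
width: 0.0139
finger_force: 2.7
```

Request:
{"op": "carry_out", "data": {
  "steps": [
    [[0.004, 0, 0], 0, 0.7],
    [[0.008, 0, 0], 0, 0.7],
    [[0.012, 0, 0], 0, 0.7],
    [[0.016, 0, 0], 0, 0.7],
    [[0.02, 0, 0], 0, 0.7],
    [[0.024, 0, 0], 0, 0.7],
    [[0.028, 0, 0], 0, 0.7],
    [[0.031, 0, 0], 0, 0.7],
    [[0.033, 0, 0], 0, 0.7],
    [[0.035, 0, 0], 0, 0.7]
  ]
}}

```text
time: 18.18
tool_pos: [0.5856, -0.0818, 0.0154]
ee_rot: [-3.141, 0.004, 1.067]
wrist_force: [-2.7, -5.2, 1.4]
width: 0.0136
finger_force: 2.8
```

```bash
python3 - <<'E'
from h import *
s=potnow('top5.png')
im=cv2.resize(s['image'][80:270,200:470,::-1],None,fx=2.9,fy=2.9,interpolation=cv2.INTER_CUBIC);cv2.imwrite('pics/crop5.png',im)
E
```

```text
tcp [ 0.5857 -0.0815  0.0154] yaw 1.0672 F [-2.1 -4.8  1.9] t 18.225 guess [ 0.6174 -0.0242]
rim ((617.3320922851562, -22.596506118774414), 46.589900970458984) cactus ((599.9462890625, -40.3953857421875), 47.20859146118164)
```

View pics/crop5.png

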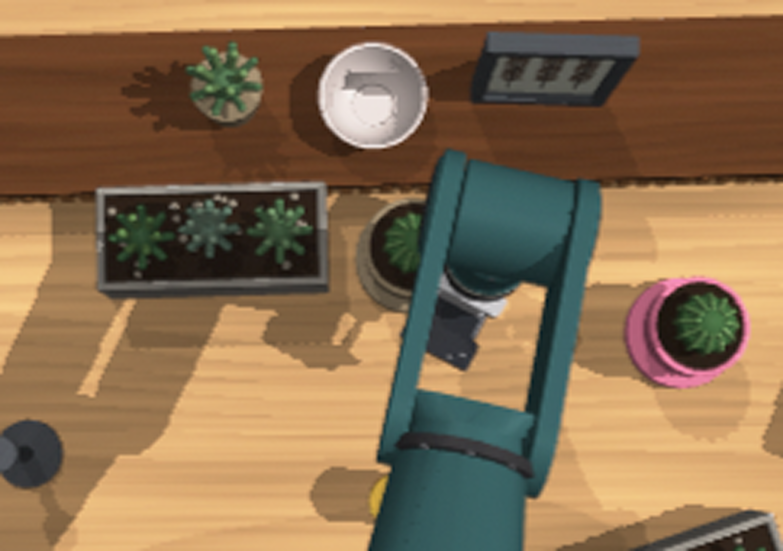

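The pot is about 25 mm short of the trough and 12 mm short of the ledge, still on line. Now a slow final approach.

Request:
{"op": "carry_out", "data": {
  "steps": [
    [[0.0025, 0, 0], 0, 0.7],
    [[0.005, 0, 0], 0, 0.7],
    [[0.0075, 0, 0], 0, 0.7],
    [[0.01, 0, 0], 0, 0.7],
    [[0.0125, 0, 0], 0, 0.7],
    [[0.015, 0, 0], 0, 0.7],
    [[0.0175, 0, 0], 0, 0.7],
    [[0.02, 0, 0], 0, 0.7],
    [[0.022, 0, 0], 0, 0.7],
    [[0.022, 0, 0], 0, 0.7]
  ]
}}

```text
time: 19.48
tool_pos: [0.5963, -0.0624, 0.0154]
ee_rot: [-3.141, 0.003, 1.067]
wrist_force: [-2.3, -5.2, 1.0]
width: 0.0139
finger_force: 2.5
```

Request:
{"op": "carry_out", "data": {
  "steps": [
    [[0.001, 0, 0], 0, 0.7],
    [[0.002, 0, 0], 0, 0.7],
    [[0.003, 0, 0], 0, 0.7],
    [[0.003, 0, 0], 0, 0.7]
  ]
}}

```text
time: 19.98
tool_pos: [0.5976, -0.0599, 0.0154]
ee_rot: [-3.141, 0.003, 1.067]
wrist_force: [-3.1, -4.2, 1.6]
width: 0.0141
finger_force: 2.7
```

Request:
{"op": "carry_out", "data": {
  "steps": [
    [[0.001, 0, 0], 0, 0.7],
    [[0.002, 0, 0], 0, 0.7],
    [[0.002, 0, 0], 0, 0.7]
  ]
}}

```text
time: 20.35
tool_pos: [0.5983, -0.0587, 0.0154]
ee_rot: [-3.141, 0.005, 1.067]
wrist_force: [-3.5, -6.1, 1.4]
width: 0.0139
finger_force: 3.4
```

Request:
{"op": "carry_out", "data": {
  "steps": [
    [[0.001, 0, 0], 0, 0.7],
    [[0.002, 0, 0], 0, 0.7],
    [[0.002, 0, 0], 0, 0.7]
  ]
}}

```text
time: 20.72
tool_pos: [0.5983, -0.0581, 0.0154]
ee_rot: [-3.14, 0.007, 1.067]
wrist_force: [-6.0, -8.9, 3.1]
width: 0.0142
finger_force: 4.9
```

Request:
{"op": "carry_out", "data": {
  "steps": [
    [[0.001, 0, 0], 0, 0.7],
    [[0.002, 0, 0], 0, 0.7],
    [[0.002, 0, 0], 0, 0.7]
  ]
}}

```text
time: 21.1
tool_pos: [0.5982, -0.0575, 0.0153]
ee_rot: [-3.139, 0.01, 1.067]
wrist_force: [-7.8, -11.4, 3.8]
width: 0.014
finger_force: 6.4
```

```bash
python3 - <<'E'
from h import *
s=potnow('top6.png')
im=cv2.resize(s['image'][130:195,220:390,::-1],None,fx=4.7,fy=4.7,interpolation=cv2.INTER_CUBIC);cv2.imwrite('pics/crop6.png',im)
E
```

```text
tcp [ 0.5983 -0.0575  0.0153] yaw 1.0665 F [ -8.1 -11.    5.4] t 21.15 guess [ 6.299e-01 -1.000e-04]
rim ((629.2703247070312, -3.874185800552368), 46.96663284301758) cactus ((613.2081298828125, -16.83942413330078), 47.13739013671875)
```

View pics/crop6.png

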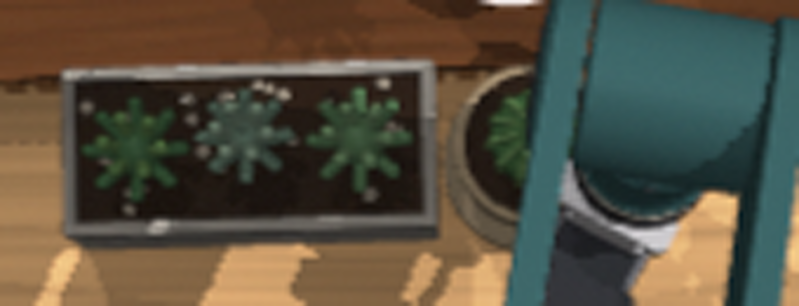

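Forces have risen on both axes, but the saucer's left edge (446) and the trough's end (438) may still have a few mm between them. I'll back off and look without occlusion.

Request:
{"op": "carry_out", "data": {
  "steps": [
    [[-0.005, 0, 0], 0, 0.7],
    [[-0.015, 0, 0], 0, 0.7],
    [[-0.03, 0, 0], 0, 0.7],
    [[-0.05, 0, -0.02], 0, 0.7],
    [[-0.07, 0, -0.06], 0, 0.7],
    [[-0.09, 0, -0.11], 0, 0.7],
    [[-0.12, 0, -0.16], 0, 0.7],
    [[-0.16, 0, -0.19], 0, 0.7],
    [[-0.19, 0, -0.19], 0, 0.7],
    [[-0.19, 0, -0.19], 0, 0.7]
  ]
}}

```text
time: 22.4
tool_pos: [0.5089, -0.2218, 0.2078]
ee_rot: [3.138, 0.0, 1.064]
wrist_force: [-1.0, 0.6, 0.5]
width: 0.0143
finger_force: 0.0
```

```bash
python3 - <<'E'
from h import *
s=snap('top','top7.png'); C=cloud(s);X,Y,Z=C[...,0],C[...,1],C[...,2]; ok=s['z_map']>0
print(robot.get_obs()['tool_pos'],robot.get_obs()['time'])
g=(np.hypot(X-.629,Y+.002)<.075)
for lo,hi in((.076,.088),(.01,.022)):
    m=ok&g&(Z>lo)&(Z<hi)&(X<.678)&(Y<.052); print(lo,cv2.minEnclosingCircle((C[m][:,:2]*1000).astype(np.float32)))
m=ok&(Z>.06)&(Z<.078)&(Y>.04)&(Y<.1)&(X>.585)&(X<.67)
for x in(.6,.62,.64,.66):
    q=Y[m&(abs(X-x)<.006)]; print('trough right end at x',x,q.min().round(4))
im=cv2.resize(s['image'][130:195,220:390,::-1],None,fx=4.7,fy=4.7,interpolation=cv2.INTER_CUBIC);cv2.imwrite('pics/crop7.png',im)
E
```

```text
[ 0.50924881 -0.22051371  0.20692329] 22.45
0.076 ((629.209716796875, -4.080338478088379), 47.093353271484375)
0.01 ((628.7501831054688, -4.1404643058776855), 54.82231903076172)
trough right end at x 0.6 0.0558
trough right end at x 0.62 0.0556
trough right end at x 0.64 0.0555
trough right end at x 0.66 0.0553
```

View pics/crop7.png

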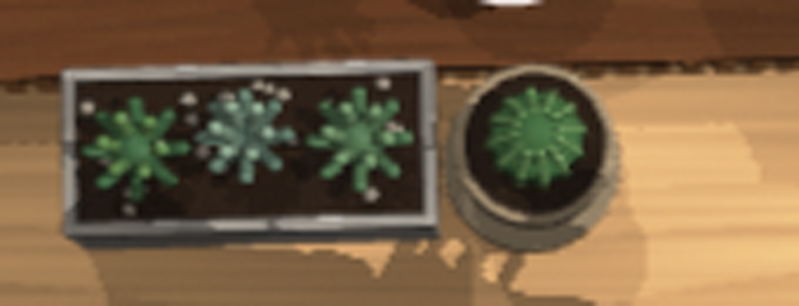

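The rim and saucer fits put the pot at (0.629, −0.004). It touches the ledge but is about 4 mm short of the trough end, stuck by friction on the fluting. I'll push it along the ledge from its right side, yaw about 80°. The crop shows everything else undisturbed.

```bash
python3 - <<'E'
from h import *
print(shift(.6037,-.0714,.2,np.radians(80)))
E
```

```text
(array([0.1762, 0.0104, 0.0069]), np.float64(-1.897))
```

Request:
{"op": "carry_out", "data": {
  "steps": [
    [[0.03, 0.002, 0], -0.5, 0.7],
    [[0.07, 0.005, 0], -1.0, 0.7],
    [[0.11, 0.008, 0], -1.5, 0.7],
    [[0.15, 0.01, 0], -1.9, 0.7],
    [[0.17, 0.01, 0.005], -1.9, 0.7],
    [[0.176, 0.01, 0.007], -1.9, 0.7],
    [[0.176, 0.01, 0.007], -1.9, 0.7],
    [[0.176, 0.01, 0.007], -1.9, 0.7]
  ]
}}

```text
time: 23.45
tool_pos: [0.603, -0.0712, 0.1986]
ee_rot: [3.142, 0.001, 1.397]
wrist_force: [-0.5, -0.1, -0.1]
width: 0.0141
finger_force: 0.0
```

```bash
python3 - <<'E'
from h import *
o=robot.get_obs();print(o['tool_pos'],o['ee_rot'],shift(.6037,-.0714,.0155,np.radians(80)))
E
```

```text
[ 0.60302693 -0.07121297  0.19864434] [3.14150554e+00 5.49364590e-04 1.39744448e+00] (array([-1.000e-04,  7.000e-04,  1.831e-01]), np.float64(0.007))
```

Request:
{"op": "carry_out", "data": {
  "steps": [
    [[0, 0, 0.03], 0, 0.7],
    [[0, 0, 0.06], 0, 0.7],
    [[0, 0, 0.09], 0, 0.7],
    [[0, 0, 0.115], 0, 0.7],
    [[0, 0, 0.135], 0, 0.7],
    [[0, 0, 0.155], 0, 0.7],
    [[0, 0, 0.17], 0, 0.7],
    [[0, 0, 0.18], 0, 0.7],
    [[0, 0, 0.183], 0, 0.7],
    [[0, 0, 0.183], 0, 0.7]
  ]
}}

```text
time: 24.7
tool_pos: [0.6037, -0.0703, 0.0159]
ee_rot: [3.141, 0.0, 1.399]
wrist_force: [-0.5, 1.2, -0.1]
width: 0.0144
finger_force: 0.0
```

Request:
{"op": "carry_out", "data": {
  "steps": [
    [[0.002, 0, 0], 0, 0.7],
    [[0.004, 0, 0], 0, 0.7],
    [[0.006, 0, 0], 0, 0.7],
    [[0.008, 0, 0], 0, 0.7],
    [[0.009, 0, 0], 0, 0.7],
    [[0.01, 0, 0], 0, 0.7],
    [[0.01, 0, 0], 0, 0.7]
  ]
}}

```text
time: 25.58
tool_pos: [0.6048, -0.0625, 0.0157]
ee_rot: [3.142, 0.004, 1.399]
wrist_force: [-1.4, -5.0, 0.7]
width: 0.0138
finger_force: 3.2
```

Contact at about 5 N. I'll continue in 1 mm rows.

Request:
{"op": "carry_out", "data": {
  "steps": [
    [[0.001, 0, 0], 0, 0.7],
    [[0.002, 0, 0], 0, 0.7],
    [[0.002, 0, 0], 0, 0.7]
  ]
}}

```text
time: 25.95
tool_pos: [0.6046, -0.0612, 0.0157]
ee_rot: [-3.141, 0.005, 1.398]
wrist_force: [-3.4, -7.7, 1.6]
width: 0.014
finger_force: 4.1
```

Request:
{"op": "carry_out", "data": {
  "steps": [
    [[0.001, 0, 0], 0, 0.7],
    [[0.002, 0, 0], 0, 0.7],
    [[0.002, 0, 0], 0, 0.7]
  ]
}}

```text
time: 26.32
tool_pos: [0.6044, -0.0599, 0.0156]
ee_rot: [-3.139, 0.007, 1.398]
wrist_force: [-4.2, -9.6, 2.6]
width: 0.014
finger_force: 5.0
```

Request:
{"op": "carry_out", "data": {
  "steps": [
    [[0.001, 0, 0], 0, 0.7],
    [[0.002, 0, 0], 0, 0.7],
    [[0.002, 0, 0], 0, 0.7]
  ]
}}

```text
time: 26.7
tool_pos: [0.6041, -0.0587, 0.0156]
ee_rot: [-3.138, 0.008, 1.398]
wrist_force: [-5.7, -10.1, 2.9]
width: 0.0144
finger_force: 6.0
```

Request:
{"op": "carry_out", "data": {
  "steps": [
    [[0.001, 0, 0], 0, 0.7],
    [[0.002, 0, 0], 0, 0.7],
    [[0.002, 0, 0], 0, 0.7]
  ]
}}

```text
time: 27.08
tool_pos: [0.6042, -0.0584, 0.0156]
ee_rot: [-3.138, 0.011, 1.398]
wrist_force: [-5.0, -13.2, 3.4]
width: 0.0143
finger_force: 7.6
```

```bash
cat >> h.py <<'E'
def chk():
    s=snap('top'); C=cloud(s);X,Y,Z=C[...,0],C[...,1],C[...,2]; ok=s['z_map']>0
    g=(np.hypot(X-.629,Y-0.0)<.075)
    for lo,hi in((.076,.088),(.01,.022)):
        m=ok&g&(Z>lo)&(Z<hi)&(X<.678)&(Y<.052+(.01 if lo>.05 else 0)); print(lo,cv2.minEnclosingCircle((C[m][:,:2]*1000).astype(np.float32)))
    m=ok&(Z>.06)&(Z<.0755)&(Y>.03)&(Y<.3)&(X>.57)
    for x in(.6,.62,.64,.66):
        q=Y[m&(abs(X-x)<.006)&(Y>.045)]; print('ends y at x',x,q.min().round(4),q.max().round(4))
    for y in(.08,.11,.14,.17,.2,.23,.26):
        q=X[m&(abs(Y-y)<.006)]; print('y',y,'front/back x rel ledge line',(q.min()-.6834+.02*y).round(4),(q.max()-.6834+.02*y).round(4))
    o=robot.get_obs();print(o['tool_pos'],o['wrist_force'],o['time'])
E
python3 -c "
from h import *
chk()"
```

```text
0.076 ((629.1837158203125, 0.5340309143066406), 47.00676727294922)
0.01 ((619.233154296875, 10.641183853149414), 52.485389709472656)
ends y at x 0.6 0.0557 0.2715
ends y at x 0.62 0.0556 0.2716
ends y at x 0.64 0.0555 0.2716
ends y at x 0.66 0.0554 0.2752
y 0.08 front/back x rel ledge line -0.0996 -0.0013
y 0.11 front/back x rel ledge line -0.0992 -0.001
y 0.14 front/back x rel ledge line -0.1001 0.0589
y 0.17 front/back x rel ledge line -0.0996 -0.0014
y 0.2 front/back x rel ledge line -0.0991 0.0002
y 0.23 front/back x rel ledge line -0.1002 0.0
y 0.26 front/back x rel ledge line -0.1001 -0.0018
[ 0.6041688  -0.05837913  0.01563063] [ -5.9966111  -13.70278152   2.91705857] 27.125
```

Request:
{"op": "carry_out", "data": {
  "steps": [
    [[0.001, 0, 0], 0, 0.7],
    [[0.002, 0, 0], 0, 0.7],
    [[0.002, 0, 0], 0, 0.7]
  ]
}}

```text
time: 27.5
tool_pos: [0.6042, -0.0581, 0.0157]
ee_rot: [-3.138, 0.014, 1.397]
wrist_force: [-7.3, -17.2, 3.7]
width: 0.0142
finger_force: 9.3
```

That is stiff contact, so the saucer is seated against both the ledge and the trough. Back off and check.

Request:
{"op": "carry_out", "data": {
  "steps": [
    [[-0.003, 0, 0], 0, 0.7],
    [[-0.006, 0, 0], 0, 0.7],
    [[-0.015, 0, 0], 0, 0.7],
    [[-0.03, 0, 0], 0, 0.7],
    [[-0.05, 0, -0.03], 0, 0.7],
    [[-0.07, 0, -0.08], 0, 0.7],
    [[-0.1, -0.01, -0.13], 0, 0.7],
    [[-0.13, -0.03, -0.17], 0, 0.7],
    [[-0.16, -0.05, -0.19], 0, 0.7],
    [[-0.16, -0.05, -0.19], 0, 0.7]
  ]
}}

```text
time: 28.75
tool_pos: [0.5303, -0.2017, 0.2084]
ee_rot: [3.136, 0.001, 1.396]
wrist_force: [-0.3, 0.5, 0.2]
width: 0.0145
finger_force: 0.0
```

```bash
python3 -c "
from h import *
chk()"
```

```text
0.076 ((629.203857421875, -0.39651399850845337), 47.44322204589844)
0.01 ((628.7777099609375, -1.0509015321731567), 54.765804290771484)
ends y at x 0.6 0.0558 0.2716
ends y at x 0.62 0.0556 0.272
ends y at x 0.64 0.0555 0.2724
ends y at x 0.66 0.0553 0.2749
y 0.08 front/back x rel ledge line -0.0993 -0.0011
y 0.11 front/back x rel ledge line -0.0988 -0.0005
y 0.14 front/back x rel ledge line -0.0994 0.0603
y 0.17 front/back x rel ledge line -0.0996 -0.001
y 0.2 front/back x rel ledge line -0.0991 -0.0003
y 0.23 front/back x rel ledge line -0.1 0.0004
y 0.26 front/back x rel ledge line -0.1 -0.0015
[ 0.530398   -0.2003276   0.20653977] [ 0.04212612 -0.11703355 -0.74757049] 28.8
```

```bash
python3 -c "
from h import *
print(robot.close_job())"
```

```text
the job is handed in; nothing more can be done
None
```

I pushed the trough flush against the ledge and the pot into line at its right end, and handed the job in at about 29 s. By the last camera check and the push forces, the saucer touches both the ledge and the trough, though the images alone resolve that only to a millimetre or two.

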